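Gauge the strap jig's slot

ROBOT

A 7-joint arm with a two-finger parallel gripper is mounted at the origin on the work surface. World frame = base frame: x ahead of the robot, y to its left, z up, the work surface at z = 0. Lengths are in mm, angles in rad, forces in N, time in s.
With the tool pointing down it reaches from about 400 to 900 mm from the base axis. Payload 5.5 kg.
Tool frame: the origin (TCP) lies between the finger pads; the fingertips stand ahead of it and the grasp point (between the pads) is the TCP (r.tips_ahead is the z of the fingertips in the tool frame, in mm); z points along the fingers, y is the direction in which the jaws open and shut (so a half turn about z gives the same grasp; the last joint's range is limited). The gripper opens to 92 mm and grips with 3 to 60 N. Pads are 19 mm wide; open, the fingers measure 130 mm over their backs; the gripper's body (75 mm by 190 mm) begins 47 mm behind the grasp point.
Start: joints at [1.609, 0.501, -0.427, 1.55, 0.221, 1.138, -0.21], TCP at [144.926, -633.637, 245.729] pointing down, gripper open.
Joint ranges: [-2.88, 2.88], [-0.31, 2.03], [-1.54, 1.56], [0.2, 2.42], [-1.41, 4.55], [0.19, 2.02], [-2.57, 2.57]. Speed limits (rad/s): [2.57, 2.57, 3.14, 3.14, 3.14, 3.14, 3.14].

INTERFACE

Orientations are given as a unit quaternion [x, y, z, w].
In Python, from bench import r gives the robot as it stands.
- The arm moves only by the tool move_arm, never from a script. Its argument "moves" is a list of rows, each an object with "linear": the shift along the tool's x, y, z in cm, a list of three; "dr": the turn, a rotation vector about the tool's x, y, z in degrees, a list of three; "hand": the finger opening in cm, from 0 to 9.18. A call has exactly 8 rows; each row is the pose to reach, as a shift and turn from the pose measured when the call began, along the tool's axes at that moment; what a row does not reach only later rows make up. A row lasts 1/8 s, in which the tool goes at most 62.5 mm and 10.7 degrees, less where a joint would pass 70% of its speed; a pose out of reach is approached as far as the arm can. A call with a gripper value outside its range is refused whole. The fingers move at their own pace and stop on an object; the grip force is fixed at half the most. Time passes only in rows, so rows that repeat a pose let the fingers close, or fill a call up. It gives the time, the measured TCP pose, the force and the opening at its end, in the units of the state.
- r.get_obs(): the state, without advancing time (a new reading comes with each control period).
- r.camera(name): name is "side" or "top" or "wrist"; returns a dict with "image" (480x640x3 uint8, red, green, blue), "fx", "fy", "cx", "cy" (pixels), "origin" and "orientation" of the camera in the world. Camera axes: x right, y up, looking along -z (the intrinsics and any distortion apply to the point x, -y, -z); pixel columns grow to the right and rows downward; lengths in mm; the calibration is good to about 2 mm. A picture is of the moment at which its call begins. There is no depth.
- r.hand_in(): hands the job in, once; it reports no verdict.
The state is a dict: "clock": time; "joint_positions": joint angles; "qd": joint speeds; "joint_efforts": joint torques, N m; "tcp_pos": TCP position; "ee_rot": TCP orientation; "wrist_force": force on the tool from outside, world axes, zero at the start; "moment": the same for the moment, N m; "grip_width": finger opening in mm.
Only numpy, scipy, OpenCV 4.12 (cv2) and the standard library are available. Lean on these libraries where they do the work, as an engineer would, in place of code of your own. Each camera call takes 0.05 s, during which the arm holds its last target.

TASK

Find out how wide the clay-strap jig is set: try the wooden gauges in the jig's slot nearer the gauge rack, nose down and lined up with the slot, starting with the thinnest. A gauge that drops fully home stays in the slot and you try the next thicker one beside it; the first one that binds, its shoulders standing on the rails, is the answer: leave it standing upright there and leave the thicker gauges in the rack.

Things in the scene. Friction and masses are not known exactly. Their poses are not given: they have to be found in the camera images.
- thin_grip (a point): The thinnest of three pale wooden gauges standing in the dark wood rack, order varies. From below: nose 46 (x) x 6 (y) x 18 mm high; body 46 x 26 x 26 with flat shoulders; grip head 30 x 14 x 50. 94 mm tall, about 0.1 kg. Point: centre of the head, 69 mm above the nose's foot, 25 below the top. x along the slot it stands in, y its thickness, z up; pinch the head along y.
- middle_grip (a point): The middle of three pale wooden gauges standing in the dark wood rack, order varies. From below: nose 46 (x) x 6 (y) x 18 mm high; body 46 x 46 x 26 with flat shoulders; grip head 30 x 14 x 50. 94 mm tall, about 0.1 kg. Point: centre of the head, 69 mm above the nose's foot, 25 below the top. x along the slot it stands in, y its thickness, z up; pinch the head along y.
- thick_grip (a point): The thickest of three pale wooden gauges standing in the dark wood rack, order varies. From below: nose 46 (x) x 6 (y) x 18 mm high; body 46 x 60 x 26 with flat shoulders; grip head 30 x 14 x 50. 94 mm tall, about 0.1 kg. Point: centre of the head, 69 mm above the nose's foot, 25 below the top. x along the slot it stands in, y its thickness, z up; pinch the head along y.
- slot (a point): Gap between two wood rails on a plywood board (ignore the like slot 100 mm off, farther from the rack). Point: mid-length, mid-gap, level with the rail tops, 56 mm over the table; x along it (220 mm, ends open), z up. 44 mm deep. Width unknown, 14 to 40 mm, 8 mm or more off any gauge: bodies drop in freely (grip centre 25 mm over this point) or bind (51 mm). Noses always enter. Room for two end to end, at x = +-50 mm.
Mind the look-alikes: they are no part of the job. Leave any purple look-alike of the part that bears thin_grip alone.

How it is judged (in metres and radians):
At the end, for the whole second after the job is handed in: The first gauge to bind stands nose in slot, grip centre 42-62 mm above the rail tops, within 14 mm of the slot's midline, upright to 11 deg, in line to 15 deg. It is the thinnest (middle one still in the rack), or the middle one with the thinnest home (under 35 mm). Both within 90 mm along it ((((x of thin_grip in the frame of slot between -0.09 and 0.09 m and y of thin_grip in the frame of slot between -0.014 and 0.014 m and z of thin_grip in the frame of slot between 0.042 and 0.062 m and angle between the x axis of thin_grip and the x axis of slot, either way round below 0.26 rad and angle between thin_grip's own z axis and vertical below 0.2 rad) and distance of middle_grip from where it was at the start of the episode below 0.03 m) or ((x of thin_grip in the frame of slot between -0.09 and 0.09 m and y of thin_grip in the frame of slot between -0.02 and 0.02 m and z of thin_grip in the frame of slot between 0.005 and 0.035 m and angle between the x axis of thin_grip and the x axis of slot, either way round below 0.26 rad) and (x of middle_grip in the frame of slot between -0.09 and 0.09 m and y of middle_grip in the frame of slot between -0.014 and 0.014 m and z of middle_grip in the frame of slot between 0.042 and 0.062 m and angle between the x axis of middle_grip and the x axis of slot, either way round below 0.26 rad and angle between middle_grip's own z axis and vertical below 0.2 rad)))); the robot touches nothing.
It fails at once if the middle gauge is taken although the thinnest is not home in the slot (distance of middle_grip from where it was at the start of the episode above 0.03 m and not (x of thin_grip in the frame of slot between -0.09 and 0.09 m and y of thin_grip in the frame of slot between -0.02 and 0.02 m and z of thin_grip in the frame of slot between 0.005 and 0.035 m and angle between the x axis of thin_grip and the x axis of slot, either way round below 0.26 rad)).
It fails at once if the thickest gauge is taken from the rack or shoved about (distance of thick_grip from where it was at the start of the episode above 0.03 m).
It also fails if it takes over 62 s, if anything falls off the work surface, if the arm or the gripper's body presses on something with over 40 N, if the wrist force passes 120 N, or if a joint passes its speed limit or range.

## Working session

There is one attempt and no reset: what is moved stays moved. The work goes in short steps, Python scripts to look and compute and a tool call to move; the robot and the scene stay as the last step left them, time stands still between calls to the robot, and variables do not carry over. Pictures are saved under pics/ and viewed, and the job is handed in when it is done.

Besides the shell and the picture viewer there is one more tool, called after ">>>" as name(argument=value, ...) on one line, values as JSON. move_arm: Moves the arm, as the interface text tells. Its arguments: {"type":"object","properties":{"moves":{"type":"array"}},"required":["moves"]}

```bash
ls; mkdir -p pics; python3 - <<'E'
from bench import r
import cv2
o=r.get_obs(); print(o); print(r.tips_ahead)
for n in ["side","top","wrist"]:
    c=r.camera(n); cv2.imwrite(f"pics/{n}0.png",c["image"][:,:,::-1]); print(n,{k:v for k,v in c.items() if k!="image"})
E
```

```text
pics
{'clock': 0.0, 'joint_positions': array([ 1.60917298,  0.50186887, -0.42676491,  1.55145973,  0.22080055,
        1.13827359, -0.21032473]), 'qd': array([-0.00082575, -0.00113456, -0.00088439,  0.00043604, -0.0030864 ,
       -0.00083027,  0.0007748 ]), 'joint_efforts': array([-1.50780575e-04, -5.66599166e+01, -5.81624731e+00, -2.79109401e+01,
       -6.87175104e-02,  3.06869403e-02,  1.67364669e-04]), 'tcp_pos': array([ 144.70149591, -633.00723677,  244.6587543 ]), 'ee_rot': array([ 9.93687466e-01,  1.12179605e-01, -7.81909461e-05, -9.74525757e-04]), 'wrist_force': array([-0.16053057, -0.23557314, -0.41473788]), 'moment': array([-0.04573993, -0.01551171, -0.05897129]), 'grip_width': 91.72928574830166}
19.0
side {'fx': 618.4465597113325, 'fy': 618.4465597113325, 'cx': 317.3847488768471, 'cy': 232.60648447764018, 'origin': array([ 286.77554204, -620.94437323,  817.79400102]), 'orientation': array([ 0.31941162, -0.07156511, -0.21742572,  0.91955463])}
top {'fx': 566.1124575765191, 'fy': 566.1124575765191, 'cx': 319.6233496216593, 'cy': 228.48936510305683, 'origin': array([ 478.92517988,  -90.0811891 , 1024.84793006]), 'orientation': array([-0.01018957,  0.01576748,  0.71691964, -0.696903  ])}
wrist {'fx': 360.9387629713946, 'fy': 360.9387629713946, 'cx': 319.86634030680256, 'cy': 237.53672976757406, 'origin': array([ 224.07391497, -614.92637661,  383.31446612]), 'orientation': array([-0.11733521,  0.09414914, -0.61573678,  0.77345757])}
```

View pics/top0.png

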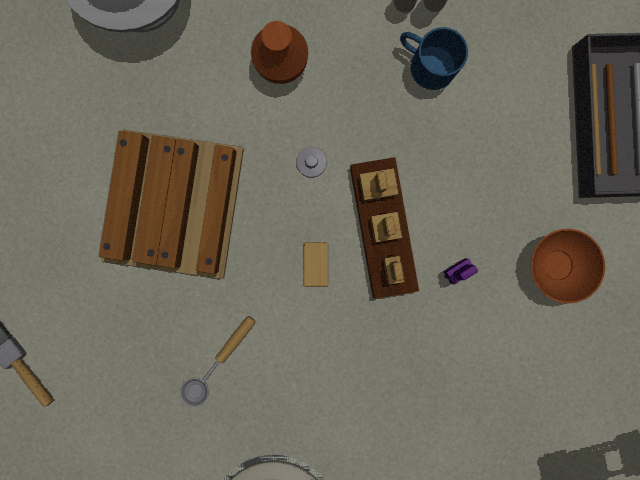

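View pics/side0.png

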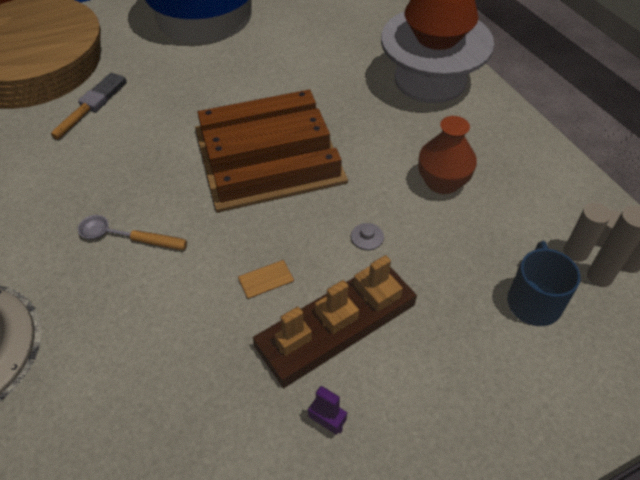

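View pics/wrist0.png

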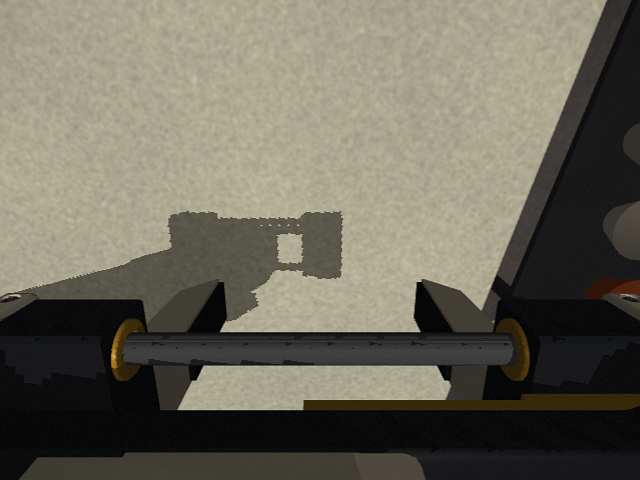

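```bash
cat > h.py <<'E'
import numpy as np, cv2
from scipy.spatial.transform import Rotation as R
from bench import r
def ray(c,u,v):
    d=np.array([(u-c["cx"])/c["fx"],-(v-c["cy"])/c["fy"],-1.0])
    return c["origin"],R.from_quat(c["orientation"]).apply(d)
def at(c,u,v,z):
    o,d=ray(c,u,v); return o+d*(z-o[2])/d[2]
def proj(c,P):
    q=R.from_quat(c["orientation"]).inv().apply(np.asarray(P,float)-c["origin"])
    return np.array([c["cx"]+c["fx"]*q[...,0]/-q[...,2], c["cy"]-c["fy"]*q[...,1]/-q[...,2]]).T
def tri(c1,p1,c2,p2):
    o1,d1=ray(c1,*p1);o2,d2=ray(c2,*p2)
    d1=d1/np.linalg.norm(d1);d2=d2/np.linalg.norm(d2)
    s=np.linalg.lstsq(np.c_[d1,-d2],o2-o1,rcond=None)[0]
    a=o1+s[0]*d1;b=o2+s[1]*d2
    return (a+b)/2,np.linalg.norm(a-b)
def crop(name,img,x,y,w,h,k):
    cv2.imwrite(name,cv2.resize(img[y:y+h,x:x+w],None,fx=k,fy=k,interpolation=cv2.INTER_CUBIC))
E
python3 - <<'E'
import cv2
from h import crop
t=cv2.imread("pics/top0.png"); s=cv2.imread("pics/side0.png")
crop("pics/tj.png",t,90,120,160,120+40,3.7) 
crop("pics/tr.png",t,340,150,90,155,3.8)
crop("pics/sj.png",s,190,85,160,125,4.5)
crop("pics/sr.png",s,245,245,175,140,4.2)
E
```

```text
(no output)
```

View pics/tj.png

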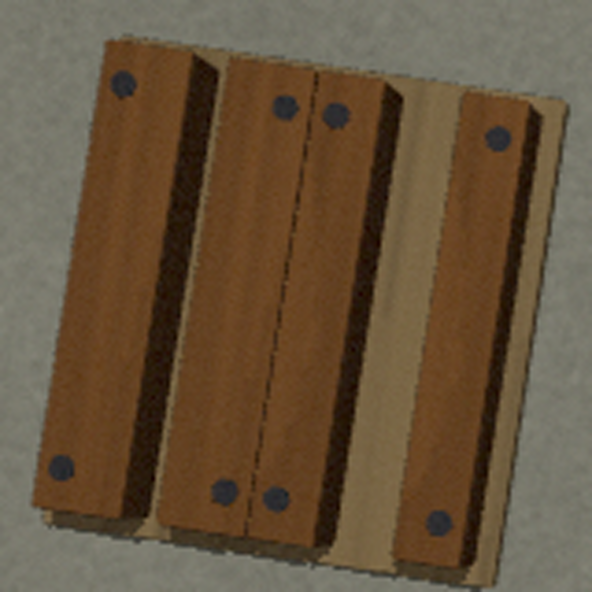

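View pics/tr.png

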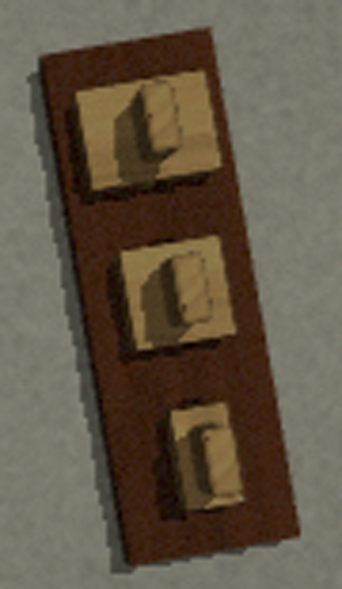

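View pics/sj.png

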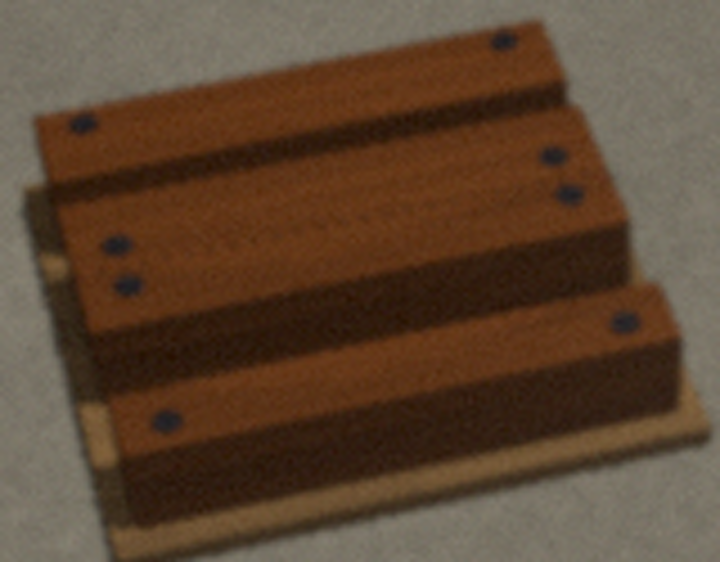

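View pics/sr.png

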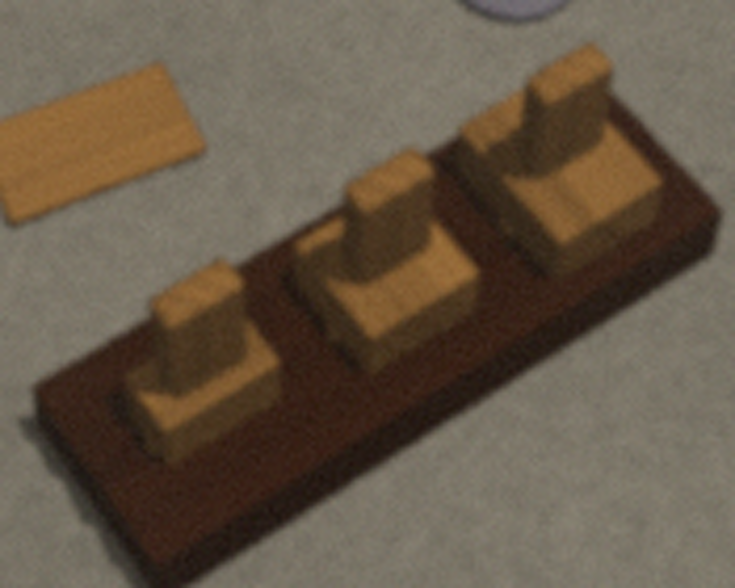

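```bash
cat > fit.py <<'E'
from h import *
import pickle
from scipy.optimize import least_squares
def corners(p,w,z,L):
    x,y,yaw=p; c,s=np.cos(yaw),np.sin(yaw)
    return np.array([[x+c*a*L/2-s*b*w/2, y+s*a*L/2+c*b*w/2, z] for a,b in((1,1),(1,-1),(-1,-1),(-1,1))])
E
python3 - <<'E'
from fit import *
T=r.camera("top");S=r.camera("side")
pickle.dump((T,S),open("cams.pkl","wb"))
# slot rail top edges in top crop
k=lambda x,y:(90+(x+.5)/3.7-.5,120+(y+.5)/3.7-.5)
a=[at(T,*k(*p),56)[:2] for p in((388,80),(316,548),(462,93),(394,562))]
print(a)
u=(a[0]-a[1]);u/=np.linalg.norm(u);print("yaw",np.degrees(np.arctan2(u[1],u[0])))
u2=(a[2]-a[3]);u2/=np.linalg.norm(u2);print("yaw",np.degrees(np.arctan2(u2[1],u2[0])),"centre",sum(a)/4)
n=np.array([-u[1],u[0]]);print([(a[i]-a[i+2])@n for i in(0,1)], np.linalg.norm(a[0]-a[1]),np.linalg.norm(a[2]-a[3]))
# side check
s=lambda x,y:(190+(x+.5)/4.5-.5,85+(y+.5)/4.5-.5)
b=[at(S,*s(*p),56)[:2] for p in((628,228),(92,335),(662,283),(110,397))]
print(b)
# thin head: triangulate corners
kt=lambda x,y:(340+(x+.5)/3.8-.5,150+(y+.5)/3.8-.5)
ks=lambda x,y:(245+(x+.5)/4.2-.5,245+(y+.5)/4.2-.5)
# body visible far corners: thin top-body right-front corner etc
print(tri(T,kt(243,503),S,ks(168,415)), tri(T,kt(228,402),S,ks(278,368)))
print("mid",tri(T,kt(237,335),S,ks(375,335)), tri(T,kt(220,236),S,ks(477,270)))
print("thin head c",tri(T,kt(219,458),S,ks(198,290)))
E
```

```text
[array([670.50323777, 112.5783274 ]), array([454.39515843, 150.10369301]), array([663.49563183,  78.37723733]), array([446.92723182, 114.36237564])]
yaw -9.850713606031414
yaw -9.434108851667446 centre [558.83031496 113.85540834]
[np.float64(34.89573119029215), np.float64(36.49200311075927)] 219.34186791712196 219.53770077139586
[array([666.62245193, 107.33040977]), array([455.31006675, 147.46956536]), array([664.22892545,  73.54947765]), array([449.88726174, 113.35348239])]
(array([ 420.25917187, -238.21264122,   63.34353353]), np.float64(1.909923435992339)) (array([ 463.70166418, -234.00833877,   52.79140301]), np.float64(1.4682671727131027))
mid (array([ 495.40151907, -239.06012275,   57.25847862]), np.float64(2.0254889310413366)) (array([ 539.16382768, -232.49597774,   56.88748388]), np.float64(0.3673230160906791))
thin head c (array([ 441.24136336, -222.24752284,  102.28341972]), np.float64(0.09381712385766912))
```

```bash
cat > fitg.py <<'E'
from fit import *
T,S=pickle.load(open("cams.pkl","rb"))
kt=lambda x,y:(340+(x+.5)/3.8-.5,150+(y+.5)/3.8-.5)
ks=lambda x,y:(245+(x+.5)/4.2-.5,245+(y+.5)/4.2-.5)
# corner order: +x+y, +x-y, -x-y, -x+y
D={"thin":(26,{"bt":[(170,408),(228,402),(243,503),(182,513)],"ht":[(203,428),(231,424),(240,492),None],"bs":[None,(278,368),(168,415),(127,375)],"hs":[(218,262),(245,280),(180,324),(152,300)]}),
"mid":(46,{"bt":[(120,250),(220,236),(237,335),(134,350)],"ht":[None]*4,"bs":[None,(477,270),(375,335),(295,255)],"hs":[(408,152),(433,170),(372,210),(347,183)]})}
def model(p,w):
    return np.r_[corners(p[:3],w,p[3]-50,46),corners(p[:3],14,p[3],30)]
if __name__=="__main__":
  im={"T":T["image"][:,:,::-1].copy(),"S":S["image"][:,:,::-1].copy()}
  im={k:cv2.resize(v,None,fx=4,fy=4,interpolation=cv2.INTER_CUBIC) for k,v in im.items()}
  for n,(w,d) in D.items():
    def res(p):
        m=model(p[:4],w);e=[]
        for cam,key,f in((T,"t",kt),(S,"s",ks)):
            q=proj(cam,m)
            for i,pt in enumerate(d["b"+key]+d["h"+key]):
                if pt: e+=list(q[i]-f(*pt))
        return np.array(e)
    f=least_squares(res,[440,-222,np.radians(10),107],loss="soft_l1",x_scale=[1,1,.01,1]);p=f.x
    print(n,p[0],p[1],np.degrees(p[2]),p[3],np.round(res(p).reshape(-1,2),1).tolist())
    for k,c in(("T",T),("S",S)):
        q=(proj(c,model(p,w))*4+1.5)
        for a in (q[:4],q[4:]): cv2.polylines(im[k],[np.round(a).astype(int)],True,(0,255,0),1)
  cv2.imwrite("pics/ovT.png",im["T"][600:1200,1340:1740]);cv2.imwrite("pics/ovS.png",im["S"][1000:1560,1000:1700])
E
python3 fitg.py
```

```text
thin 440.5053308580526 -223.18774556621818 6.710905738688947 103.445552733236 [[-0.2, 0.4], [-0.5, -0.3], [-0.4, -0.2], [0.7, -0.7], [-0.7, -0.1], [0.4, -0.3], [0.8, 0.1], [1.1, -1.0], [-0.9, 4.2], [-0.8, -0.3], [1.8, -2.1], [0.9, 1.1], [-2.8, 1.5], [-1.6, -0.5]]
mid 514.6918094899579 -212.9782195523133 8.558493215702056 104.42040119526722 [[-0.4, 0.2], [-0.4, -0.8], [0.0, -0.5], [0.8, 0.3], [1.0, 0.3], [-0.7, 1.2], [-0.4, -2.7], [1.4, -2.7], [1.5, -0.1], [-1.7, 1.1], [-1.7, 0.4]]
```

```bash
python3 -c "
import cv2,numpy as np
a=cv2.imread('pics/ovT.png');b=cv2.imread('pics/ovS.png')
cv2.imwrite('pics/ov.png',np.hstack([a[:560],b])[:, :1100]) if 0 else None"
```

```text
(no output)
```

View pics/ovT.png

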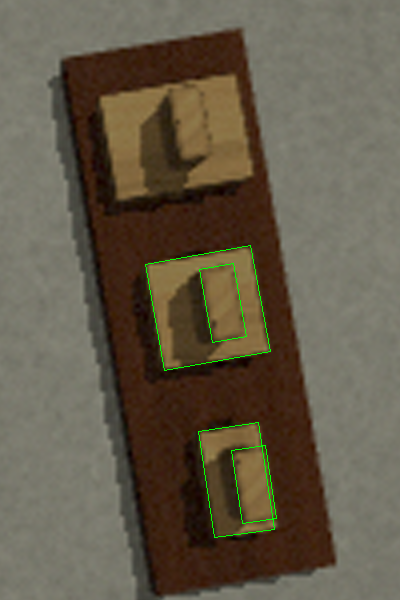

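View pics/ovS.png

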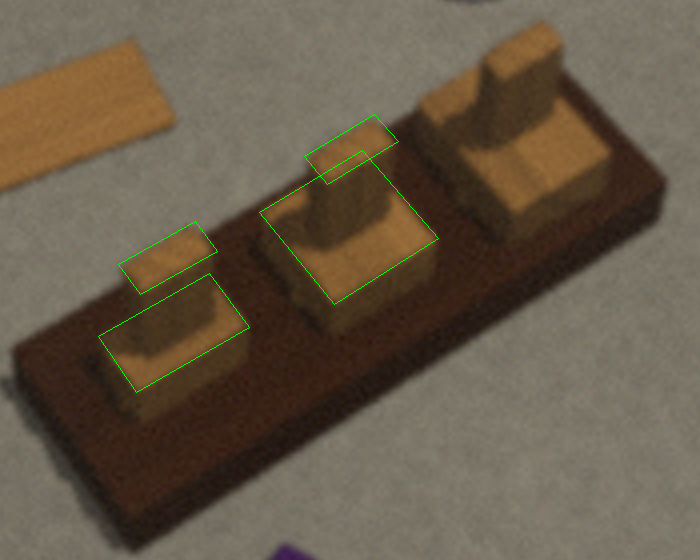

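```bash
cat > go.py <<'E'
import sys
from h import *
def plan(x,y,z,yawdeg):
    o=r.get_obs(); R0=R.from_quat(o["ee_rot"]); 
    best=None
    for k in(0,180):
        a=np.radians(yawdeg+k); Rt=R.from_matrix(np.array([[np.cos(a),np.sin(a),0],[np.sin(a),-np.cos(a),0],[0,0,-1]]))
        d=(R0.inv()*Rt).as_rotvec(degrees=True)
        if best is None or np.linalg.norm(d)<np.linalg.norm(best): best=d
    l=R0.inv().apply(np.array([x,y,z])-o["tcp_pos"])/10
    print("t",round(o["clock"],2),"tcp",o["tcp_pos"].round(1),"yaw",np.degrees(np.arctan2(*(R0.apply([1,0,0])[[1,0]]))).round(1),"F",o["wrist_force"].round(1),"w",round(o["grip_width"],1),"q",o["joint_positions"].round(2))
    print("linear",l.round(2).tolist(),"dr",best.round(1).tolist())
if __name__=="__main__": plan(*map(float,sys.argv[1:5]))
E
python3 go.py 441 -222.5 180 8
```

```text
t 0.25 tcp [ 144.8 -633.4  245.2] yaw 12.9 F [0.8 0.  0.5] w 92.0 q [ 1.61  0.5  -0.43  1.55  0.22  1.14 -0.21]
linear [38.03, -33.44, 6.55] dr [-0.1, 0.0, 4.9]
```

>>> move_arm(moves=[{"linear": [4.7, -4.2, 0.5], "dr": [0, 0, 0.6], "hand": 9}, {"linear": [9.4, -8.4, 1], "dr": [0, 0, 1.2], "hand": 9}, {"linear": [14.1, -12.5, 1.5], "dr": [0, 0, 1.8], "hand": 9}, {"linear": [18.8, -16.6, 2], "dr": [0, 0, 2.5], "hand": 9}, {"linear": [23.5, -20.7, 3], "dr": [0, 0, 3.2], "hand": 9}, {"linear": [28.2, -24.8, 4], "dr": [0, 0, 4], "hand": 9}, {"linear": [32.9, -28.9, 5], "dr": [0, 0, 4.9], "hand": 9}, {"linear": [36.5, -32.2, 6], "dr": [0, 0, 4.9], "hand": 9}])

```text
clock: 1.25
tcp_pos: [430.2, -236.0, 185.6]
ee_rot: [0.998, 0.07, 0.0, -0.0]
wrist_force: [0.1, -0.1, 0.8]
grip_width: 90.1
```

```bash
python3 go.py 441 -222.5 180 8
```

```text
t 1.25 tcp [ 430.2 -236.   185.6] yaw 8.0 F [ 0.1 -0.1  0.8] w 90.1 q [ 0.98  0.32 -0.62  2.    0.24  0.9  -1.2 ]
linear [1.26, -1.19, 0.57] dr [-0.0, -0.1, 0.0]
```

>>> move_arm(moves=[{"linear": [0.6, -0.6, 0.3], "dr": [0, 0, 0], "hand": 9}, {"linear": [1.2, -1.2, 0.6], "dr": [0, 0, 0], "hand": 9}, {"linear": [1.2, -1.2, 0.6], "dr": [0, 0, 0], "hand": 9}, {"linear": [1.2, -1.2, 0.6], "dr": [0, 0, 0], "hand": 9}, {"linear": [1.2, -1.2, 0.6], "dr": [0, 0, 0], "hand": 9}, {"linear": [1.2, -1.2, 0.6], "dr": [0, 0, 0], "hand": 9}, {"linear": [1.2, -1.2, 0.6], "dr": [0, 0, 0], "hand": 9}, {"linear": [1.2, -1.2, 0.6], "dr": [0, 0, 0], "hand": 9}])

```text
clock: 2.25
tcp_pos: [440.4, -222.5, 179.7]
ee_rot: [0.998, 0.07, 0.0, -0.0]
wrist_force: [-0.6, 0.1, -0.1]
grip_width: 90.0
```

```bash
python3 go.py 441 -222.5 82 8; python3 - <<'E'
from h import *
c=r.camera("wrist"); cv2.imwrite("pics/w1.png",c["image"][:,:,::-1]); 
o=r.get_obs()
print(c["origin"],c["orientation"])
print(proj(c,[o["tcp_pos"],[441,-222.5,104],[515,-213,104]]))
E
```

```text
t 2.25 tcp [ 440.4 -222.5  179.7] yaw 8.0 F [-0.6  0.1 -0.1] w 90.0 q [ 0.95  0.34 -0.63  1.99  0.25  0.89 -1.24]
linear [0.05, 0.01, 9.77] dr [-0.0, -0.1, 0.0]
[ 520.81859015 -210.8936995   318.29602945] [-0.11340677  0.09813375 -0.64809864  0.74664371]
[[320.09340711 321.67361327]
 [320.12639969 258.82264414]
 [321.91039044 136.54711764]]
```

View pics/w1.png

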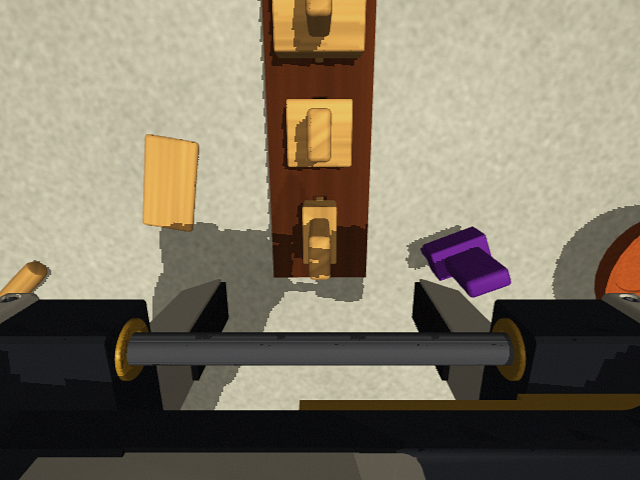

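>>> move_arm(moves=[{"linear": [0, 0, 3], "dr": [0, 0, 0], "hand": 9}, {"linear": [0, 0, 6], "dr": [0, 0, 0], "hand": 9}, {"linear": [0, 0, 8.5], "dr": [0, 0, 0], "hand": 7}, {"linear": [0, 0, 9.7], "dr": [0, 0, 0], "hand": 5}, {"linear": [0, 0, 9.7], "dr": [0, 0, 0], "hand": 3}, {"linear": [0, 0, 9.7], "dr": [0, 0, 0], "hand": 2}, {"linear": [0, 0, 9.7], "dr": [0, 0, 0], "hand": 0.5}, {"linear": [0, 0, 9.7], "dr": [0, 0, 0], "hand": 0.5}])

```text
clock: 3.3
tcp_pos: [440.9, -222.7, 83.3]
ee_rot: [0.998, 0.07, 0.001, 0.0]
wrist_force: [0.4, -0.6, 0.1]
grip_width: 34.8
```

```bash
python3 go.py 441 -222.5 200 8; python3 - <<'E'
from h import *
for n in("wrist","side"):
  c=r.camera(n); cv2.imwrite(f"pics/{n}2.png",c["image"][:,:,::-1]); 
E
```

```text
t 3.3 tcp [ 440.9 -222.7   83.3] yaw 8.0 F [ 0.4 -0.6  0.1] w 34.8 q [ 0.86  0.49 -0.54  2.06  0.39  0.69 -1.36]
linear [0.03, -0.01, -11.67] dr [0.0, -0.1, 0.0]
```

View pics/wrist2.png

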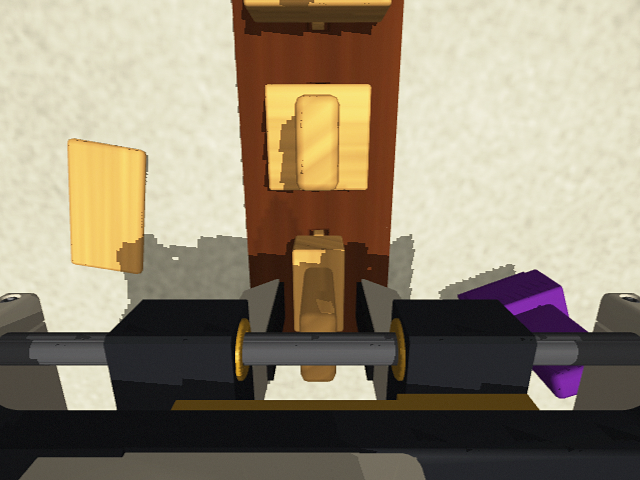

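View pics/side2.png

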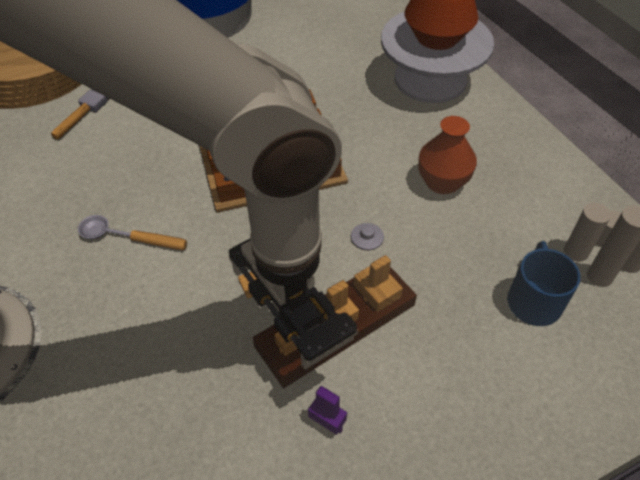

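>>> move_arm(moves=[{"linear": [0, 0, 0], "dr": [0, 0, 0], "hand": 0.5}, {"linear": [0, 0, 0], "dr": [0, 0, 0], "hand": 0.5}, {"linear": [0, 0, 0], "dr": [0, 0, 0], "hand": 0.5}, {"linear": [0, 0, 0], "dr": [0, 0, 0], "hand": 0.5}, {"linear": [0, 0, 0], "dr": [0, 0, 0], "hand": 0.5}, {"linear": [0, 0, 0], "dr": [0, 0, 0], "hand": 0.5}, {"linear": [0, 0, -1.5], "dr": [0, 0, 0], "hand": 0.5}, {"linear": [0, 0, -4], "dr": [0, 0, 0], "hand": 0.5}])

```text
clock: 4.4
tcp_pos: [440.1, -222.1, 123.5]
ee_rot: [0.998, 0.07, 0.0, -0.001]
wrist_force: [1.4, -1.1, -0.5]
grip_width: 14.2
```

```bash
python3 go.py 509.7 121 200 -9.6; python3 - <<'E'
from h import *
for n in("wrist",):
  c=r.camera(n); cv2.imwrite(f"pics/{n}3.png",c["image"][:,:,::-1]); 
E
```

```text
t 4.4 tcp [ 440.1 -222.1  123.5] yaw 8.0 F [ 1.4 -1.1 -0.5] w 14.2 q [ 0.9   0.42 -0.59  2.04  0.33  0.77 -1.31]
linear [11.7, -33.01, -7.61] dr [-0.1, -0.0, 17.6]
```

View pics/wrist3.png

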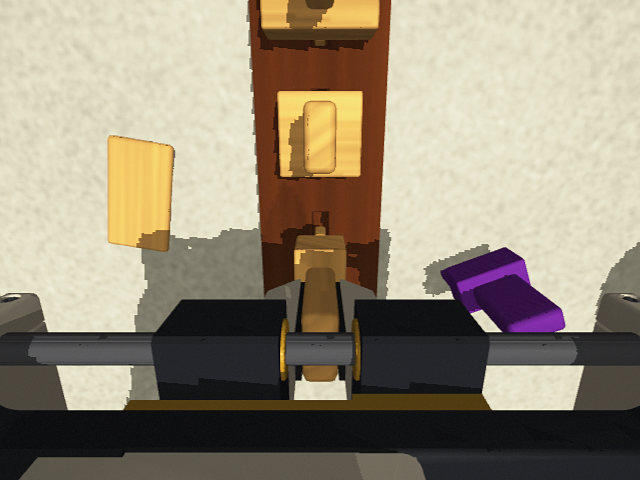

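>>> move_arm(moves=[{"linear": [0, 0, -5], "dr": [0, 0, 0], "hand": 0.5}, {"linear": [1.5, -4.5, -7.6], "dr": [0, 0, 2], "hand": 0.5}, {"linear": [3.3, -9.5, -7.6], "dr": [0, 0, 5], "hand": 0.5}, {"linear": [5.1, -14.5, -7.6], "dr": [0, 0, 8], "hand": 0.5}, {"linear": [6.9, -19.5, -7.6], "dr": [0, 0, 11], "hand": 0.5}, {"linear": [8.7, -24.5, -7.6], "dr": [0, 0, 14], "hand": 0.5}, {"linear": [10.4, -29.3, -7.6], "dr": [0, 0, 17], "hand": 0.5}, {"linear": [11.7, -33, -7.6], "dr": [0, 0, 17.6], "hand": 0.5}])

```text
clock: 5.45
tcp_pos: [511.7, 123.0, 203.4]
ee_rot: [0.997, -0.083, 0.003, 0.0]
wrist_force: [0.8, -0.3, -0.5]
grip_width: 13.7
```

```bash
python3 go.py 509.7 121 150 -9.6
```

```text
t 5.45 tcp [511.7 123.  203.4] yaw -9.5 F [ 0.8 -0.3 -0.5] w 13.7 q [ 0.3   0.38 -0.72  1.9   0.3   0.97 -2.29]
linear [-0.2, 0.23, 5.34] dr [0.0, -0.3, 0.1]
```

>>> move_arm(moves=[{"linear": [-0.2, 0.2, 2], "dr": [0, -0.3, 0], "hand": 0.5}, {"linear": [-0.2, 0.2, 4], "dr": [0, -0.3, 0], "hand": 0.5}, {"linear": [-0.2, 0.2, 5.3], "dr": [0, -0.3, 0], "hand": 0.5}, {"linear": [-0.2, 0.2, 5.3], "dr": [0, -0.3, 0], "hand": 0.5}, {"linear": [-0.2, 0.2, 5.3], "dr": [0, -0.3, 0], "hand": 0.5}, {"linear": [-0.2, 0.2, 5.3], "dr": [0, -0.3, 0], "hand": 0.5}, {"linear": [-0.2, 0.2, 5.3], "dr": [0, -0.3, 0], "hand": 0.5}, {"linear": [-0.2, 0.2, 5.3], "dr": [0, -0.3, 0], "hand": 0.5}])

```text
clock: 6.45
tcp_pos: [509.9, 121.3, 150.7]
ee_rot: [0.997, -0.083, 0.001, 0.0]
wrist_force: [-0.2, -0.1, -0.4]
grip_width: 14.0
```

```bash
python3 go.py 509.7 121 120 -9.6; python3 - <<'E'
from h import *
for n in("wrist","side","top"):
  c=r.camera(n); cv2.imwrite(f"pics/{n}4.png",c["image"][:,:,::-1]); 
  if n=="wrist":
    import pickle; pickle.dump(c,open("w4.pkl","wb"))
E
```

```text
t 6.45 tcp [509.9 121.3 150.7] yaw -9.5 F [-0.2 -0.1 -0.4] w 14.0 q [ 0.27  0.45 -0.68  1.94  0.37  0.87 -2.34]
linear [-0.02, 0.04, 3.07] dr [0.0, -0.1, 0.1]
```

View pics/wrist4.png

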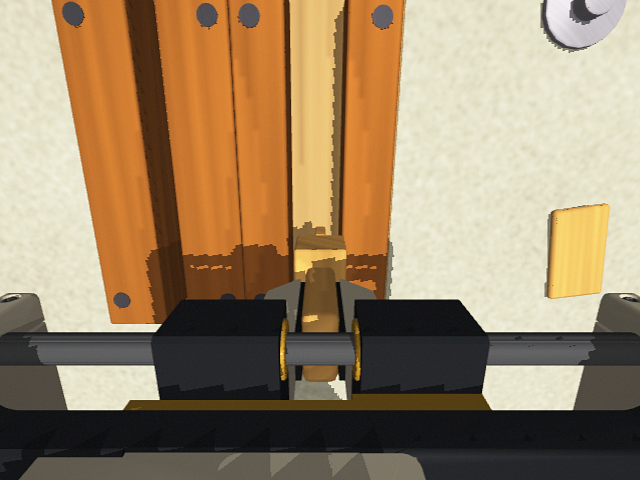

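View pics/side4.png

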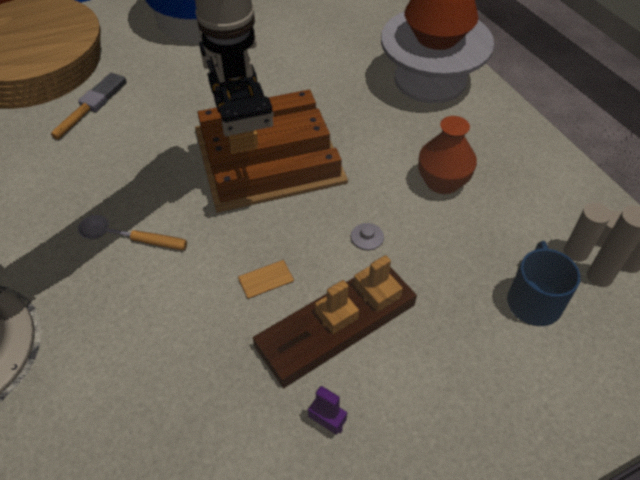

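```bash
python3 - <<'E'
import cv2
from h import crop
crop("pics/w4c.png",cv2.imread("pics/wrist4.png"),220,0,200,290,2.05*1)
E
```

```text
(no output)
```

View pics/w4c.png

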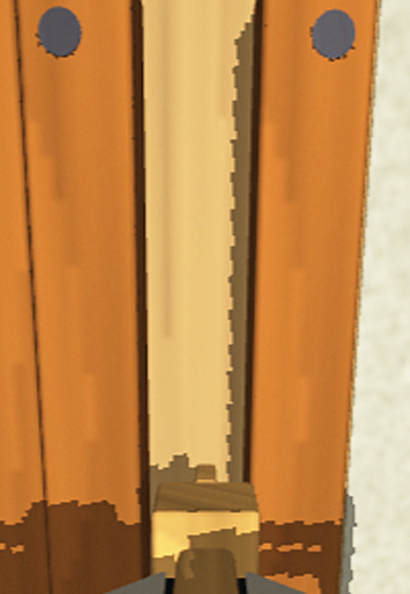

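```bash
python3 - <<'E'
from h import *
import pickle
c=pickle.load(open("w4.pkl","rb"))
k=lambda x,y:(220+(x+.5)/2.05-.5,(y+.5)/2.05-.5)
tcp=np.array([509.9,121.3,150.7])
a=np.radians(-9.5);X=np.array([np.cos(a),np.sin(a)]);Y=np.array([np.sin(a),-np.cos(a)])
for z in (56,):
  for p in((132,30),(142,450),(262,30),(252,450)):
    q=at(c,*k(*p),z); d=q[:2]-tcp[:2]; print(q.round(1),"tool x,y",(d@X).round(1),(d@Y).round(1))
# nose tip at front: nose bottom z~77, body
for p in((196,470),(214,470)):
    q=at(c,*k(*p),78);d=q[:2]-tcp[:2];print((d@X).round(1),(d@Y).round(1))
E
```

```text
[652.8 118.4  56. ] tool x,y 141.4 -20.7
[534.5 138.3  56. ] tool x,y 21.5 -20.8
[646.9  82.9  56. ] tool x,y 141.4 15.3
[528.7 103.   56. ] tool x,y 21.5 14.9
21.0 -3.0
21.0 2.3
```

>>> move_arm(moves=[{"linear": [0, -0.25, 0], "dr": [0, -0.1, 0], "hand": 0.5}, {"linear": [0, -0.25, 0.5], "dr": [0, -0.1, 0], "hand": 0.5}, {"linear": [0, -0.25, 1.5], "dr": [0, -0.1, 0], "hand": 0.5}, {"linear": [0, -0.25, 2.5], "dr": [0, -0.1, 0], "hand": 0.5}, {"linear": [0, -0.25, 3.3], "dr": [0, -0.1, 0], "hand": 0.5}, {"linear": [0, -0.25, 3.9], "dr": [0, -0.1, 0], "hand": 0.5}, {"linear": [0, -0.25, 4.3], "dr": [0, -0.1, 0], "hand": 0.5}, {"linear": [0, -0.25, 4.5], "dr": [0, -0.1, 0], "hand": 0.5}])

```text
clock: 7.6
tcp_pos: [510.2, 123.8, 105.3]
ee_rot: [0.997, -0.083, -0.001, 0.0]
wrist_force: [0.8, -0.0, -1.6]
grip_width: 14.0
```

```bash
python3 go.py 509.7 123.6 86 -9.6; python3 - <<'E'
from h import *
for n in("wrist",):
  c=r.camera(n); cv2.imwrite(f"pics/{n}5.png",c["image"][:,:,::-1]); 
E
```

```text
t 7.6 tcp [510.2 123.8 105.3] yaw -9.5 F [ 0.8 -0.  -1.6] w 14.0 q [ 0.22  0.52 -0.64  1.97  0.43  0.79 -2.39]
linear [-0.04, 0.03, 1.93] dr [0.0, 0.1, 0.1]
```

View pics/wrist5.png

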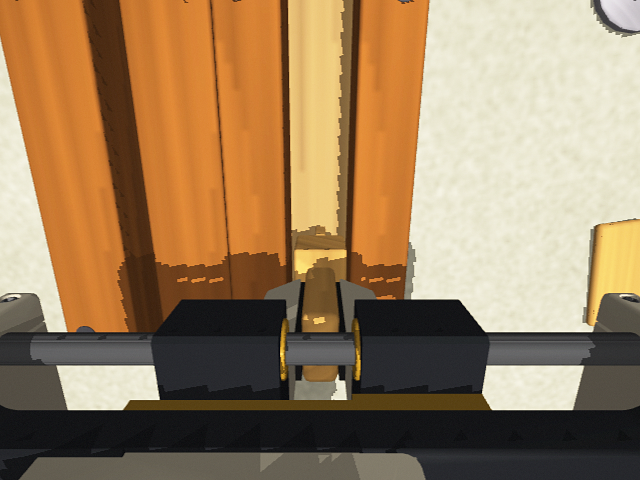

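>>> move_arm(moves=[{"linear": [0, 0, 0.6], "dr": [0, 0, 0], "hand": 0.5}, {"linear": [0, 0, 1.1], "dr": [0, 0, 0], "hand": 0.5}, {"linear": [0, 0, 1.5], "dr": [0, 0, 0], "hand": 0.5}, {"linear": [0, 0, 1.7], "dr": [0, 0, 0], "hand": 0.5}, {"linear": [0, 0, 1.8], "dr": [0, 0, 0], "hand": 0.5}, {"linear": [0, 0, 1.9], "dr": [0, 0, 0], "hand": 0.5}, {"linear": [0, 0, 1.9], "dr": [0, 0, 0], "hand": 0.5}, {"linear": [0, 0, 1.9], "dr": [0, 0, 0], "hand": 0.5}])

```text
clock: 8.65
tcp_pos: [510.2, 123.8, 86.3]
ee_rot: [0.997, -0.083, -0.0, 0.0]
wrist_force: [1.5, 0.6, -0.4]
grip_width: 14.0
```

```bash
python3 go.py 509.7 123.6 86 -9.6
```

```text
t 8.65 tcp [510.2 123.8  86.3] yaw -9.5 F [ 1.5  0.6 -0.4] w 14.0 q [ 0.21  0.55 -0.62  1.98  0.46  0.76 -2.42]
linear [-0.04, 0.03, 0.03] dr [0.0, 0.1, 0.1]
```

>>> move_arm(moves=[{"linear": [0, 0, 0.1], "dr": [0, 0, 0], "hand": 2}, {"linear": [0, 0, 0.1], "dr": [0, 0, 0], "hand": 3}, {"linear": [0, 0, 0.1], "dr": [0, 0, 0], "hand": 5}, {"linear": [0, 0, 0.1], "dr": [0, 0, 0], "hand": 7}, {"linear": [0, 0, -1], "dr": [0, 0, 0], "hand": 8}, {"linear": [0, 0, -4], "dr": [0, 0, 0], "hand": 9}, {"linear": [0, 0, -8], "dr": [0, 0, 0], "hand": 9}, {"linear": [0, 0, -12], "dr": [0, 0, 0], "hand": 9}])

```text
clock: 9.65
tcp_pos: [510.1, 123.9, 208.1]
ee_rot: [0.997, -0.082, -0.0, -0.0]
wrist_force: [0.8, -0.9, 0.3]
grip_width: 85.5
```

```bash
python3 go.py 515 -212.5 200 8;  python3 - <<'E'
from h import *
for n in("wrist","side"):
  c=r.camera(n); cv2.imwrite(f"pics/{n}6.png",c["image"][:,:,::-1]); 
E
```

```text
t 9.65 tcp [510.1 123.9 208.1] yaw -9.5 F [ 0.8 -0.9  0.3] w 85.5 q [ 0.31  0.38 -0.73  1.89  0.3   0.98 -2.29]
linear [6.01, 33.11, 0.8] dr [-0.0, 0.0, -17.5]
```

View pics/wrist6.png

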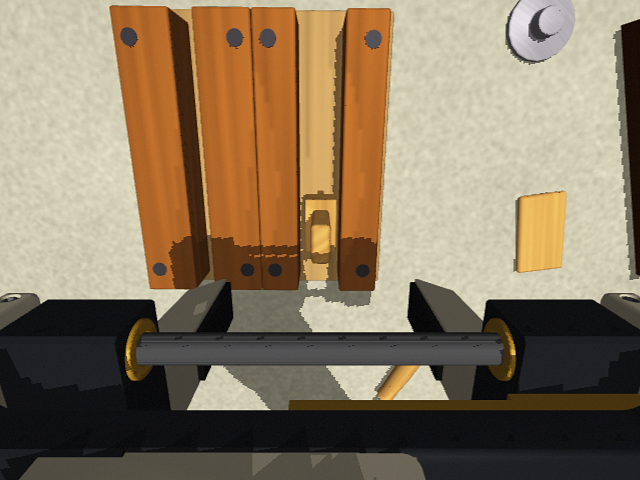

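View pics/side6.png

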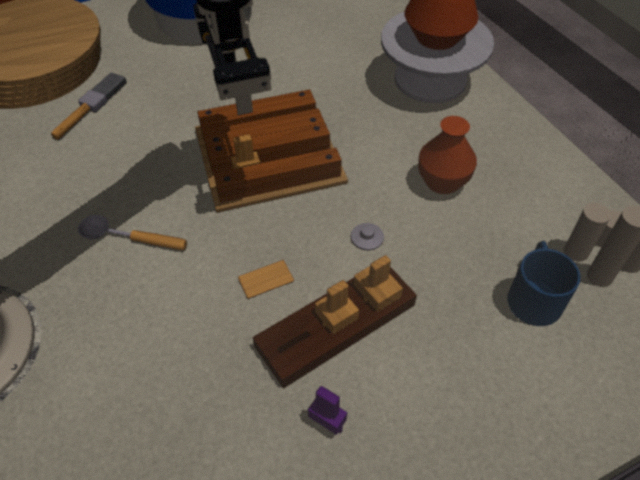

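```bash
python3 - <<'E'
from fitg import *
s=cv2.imread("pics/side6.png")
for z in(106,132): print(z,proj(S,[[510,123.8,z]]).round(1))
s=cv2.resize(s[110:190,200:290],None,fx=7,fy=7,interpolation=cv2.INTER_CUBIC)
q=(proj(S,model((510.2,123.8,np.radians(-9.6),106),26))-[200,110])*7+3
for a in(q[:4],q[4:]): cv2.polylines(s,[np.round(a).astype(int)],True,(0,255,0),1)
cv2.imwrite("pics/s6c.png",s)
E
```

```text
106 [[241.5 136.2]]
132 [[239.9 124.5]]
```

View pics/s6c.png

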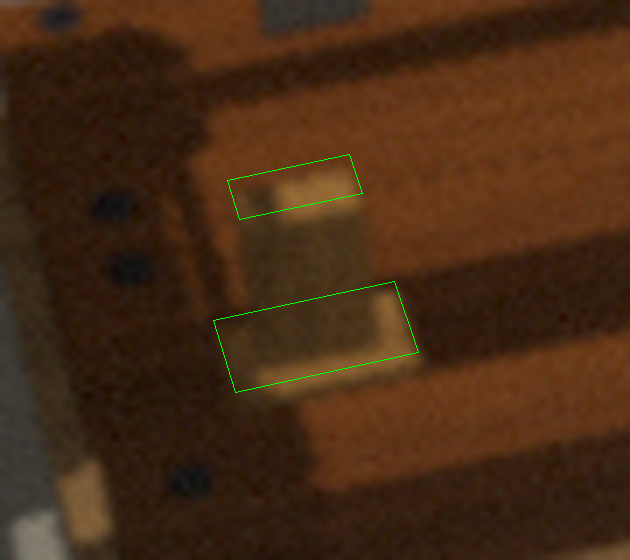

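>>> move_arm(moves=[{"linear": [0.8, 4.5, 0], "dr": [0, 0, -2], "hand": 9}, {"linear": [1.7, 9.5, 0], "dr": [0, 0, -5], "hand": 9}, {"linear": [2.6, 14.5, 0], "dr": [0, 0, -8], "hand": 9}, {"linear": [3.5, 19.5, 0], "dr": [0, 0, -11], "hand": 9}, {"linear": [4.4, 24.5, 0.4], "dr": [0, 0, -14], "hand": 9}, {"linear": [5.3, 29.3, 0.8], "dr": [0, 0, -17], "hand": 9}, {"linear": [6, 33.1, 0.8], "dr": [0, 0, -17.5], "hand": 9}, {"linear": [6, 33.1, 0.8], "dr": [0, 0, -17.5], "hand": 9}])

```text
clock: 10.75
tcp_pos: [517.1, -215.5, 202.5]
ee_rot: [0.998, 0.067, 0.003, 0.0]
wrist_force: [0.2, 0.5, -0.0]
grip_width: 90.1
```

```bash
python3 go.py 515 -212.5 83 8;  python3 - <<'E'
from h import *
for n in("wrist","top"):
  c=r.camera(n); cv2.imwrite(f"pics/{n}7.png",c["image"][:,:,::-1]); 
  print(proj(c,[[515,-212.5,104]]))
E
```

```text
t 10.75 tcp [ 517.1 -215.5  202.5] yaw 7.7 F [ 0.2  0.5 -0. ] w 90.1 q [ 0.88  0.43 -0.66  1.82  0.31  0.99 -1.35]
linear [-0.24, -0.34, 11.95] dr [0.0, -0.4, -0.3]
[[315.07393791 251.04638319]]
[[389.91970293 225.06152379]]
```

View pics/wrist7.png

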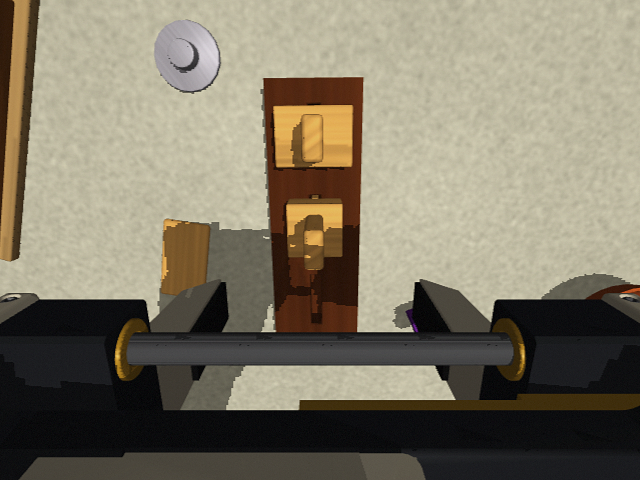

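View pics/top7.png

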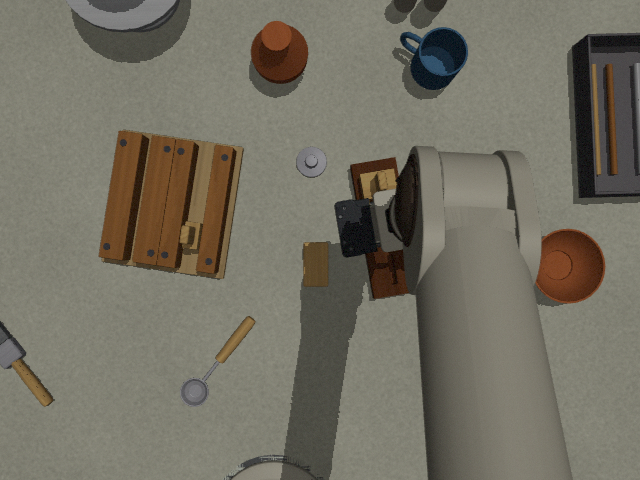

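>>> move_arm(moves=[{"linear": [-0.2, -0.35, 1], "dr": [0, -0.4, 0], "hand": 9}, {"linear": [-0.2, -0.35, 4], "dr": [0, -0.4, 0], "hand": 9}, {"linear": [-0.2, -0.35, 7.5], "dr": [0, -0.4, 0], "hand": 8}, {"linear": [-0.2, -0.35, 10.5], "dr": [0, -0.4, 0], "hand": 6}, {"linear": [-0.2, -0.35, 12], "dr": [0, -0.4, 0], "hand": 4}, {"linear": [-0.2, -0.35, 12], "dr": [0, -0.4, 0], "hand": 3}, {"linear": [-0.2, -0.35, 12], "dr": [0, -0.4, 0], "hand": 3}, {"linear": [-0.2, -0.35, 12], "dr": [0, -0.4, 0], "hand": 3}])

```text
clock: 11.85
tcp_pos: [517.1, -207.7, 84.0]
ee_rot: [0.998, 0.07, 0.001, 0.0]
wrist_force: [0.3, -0.1, 0.4]
grip_width: 34.3
```

```bash
python3 go.py 515 -212.5 83 8;  python3 - <<'E'
from h import *
for n in("wrist",):
  c=r.camera(n); cv2.imwrite(f"pics/{n}8.png",c["image"][:,:,::-1]); 
E
```

```text
t 11.85 tcp [ 517.1 -207.7   84. ] yaw 8.0 F [ 0.3 -0.1  0.4] w 34.3 q [ 0.79  0.59 -0.58  1.9   0.45  0.78 -1.47]
linear [-0.28, 0.44, 0.1] dr [0.0, -0.1, 0.0]
```

View pics/wrist8.png

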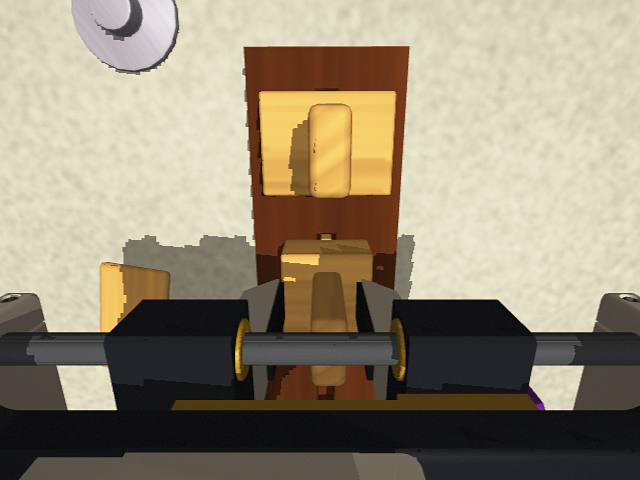

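>>> move_arm(moves=[{"linear": [-0.2, 0.2, 0], "dr": [0, 0, 0], "hand": 3.4}, {"linear": [-0.2, 0.4, 0], "dr": [0, 0, 0], "hand": 3.2}, {"linear": [-0.2, 0.4, 0], "dr": [0, 0, 0], "hand": 2.5}, {"linear": [-0.2, 0.4, 0], "dr": [0, 0, 0], "hand": 0.5}, {"linear": [-0.2, 0.4, 0], "dr": [0, 0, 0], "hand": 0.5}, {"linear": [-0.2, 0.4, 0], "dr": [0, 0, 0], "hand": 0.5}, {"linear": [-0.2, 0.4, 0], "dr": [0, 0, 0], "hand": 0.5}, {"linear": [-0.2, 0.4, 0], "dr": [0, 0, 0], "hand": 0.5}])

```text
clock: 12.9
tcp_pos: [515.5, -212.0, 83.9]
ee_rot: [0.998, 0.07, 0.001, -0.0]
wrist_force: [-0.1, -0.3, -0.6]
grip_width: 14.1
```

```bash
python3 go.py 608.3 106.5 203 -9.6
```

```text
t 12.9 tcp [ 515.5 -212.    83.9] yaw 8.0 F [-0.1 -0.3 -0.6] w 14.1 q [ 0.79  0.59 -0.58  1.9   0.45  0.78 -1.46]
linear [13.64, -30.25, -11.89] dr [-0.0, -0.1, 17.6]
```

>>> move_arm(moves=[{"linear": [0, 0, -2], "dr": [0, 0, 0], "hand": 0.5}, {"linear": [0, 0, -6], "dr": [0, 0, 0], "hand": 0.5}, {"linear": [0, 0, -11], "dr": [0, 0, 0], "hand": 0.5}, {"linear": [2, -4.5, -12], "dr": [0, 0, 2.5], "hand": 0.5}, {"linear": [4.3, -9.5, -12], "dr": [0, 0, 5.5], "hand": 0.5}, {"linear": [6.5, -14.5, -12], "dr": [0, 0, 9], "hand": 0.5}, {"linear": [8.8, -19.5, -12], "dr": [0, 0, 12.5], "hand": 0.5}, {"linear": [11, -24.5, -12], "dr": [0, 0, 16], "hand": 0.5}])

```text
clock: 13.9
tcp_pos: [590.8, 47.6, 205.8]
ee_rot: [0.997, -0.071, 0.002, -0.0]
wrist_force: [0.8, -0.4, -0.7]
grip_width: 13.8
```

```bash
python3 go.py 608.9 107.5 165 -9.6
```

```text
t 13.9 tcp [590.8  47.6 205.8] yaw -8.1 F [ 0.8 -0.4 -0.7] w 13.8 q [ 0.37  0.48 -0.66  1.74  0.34  1.03 -2.12]
linear [0.93, -6.18, 4.09] dr [-0.0, -0.2, 1.5]
```

>>> move_arm(moves=[{"linear": [0.5, -3, 0], "dr": [0, 0, 1], "hand": 0.5}, {"linear": [0.9, -6.2, 1.5], "dr": [0, 0, 1.5], "hand": 0.5}, {"linear": [0.9, -6.2, 3], "dr": [0, 0, 1.5], "hand": 0.5}, {"linear": [0.9, -6.2, 4], "dr": [0, 0, 1.5], "hand": 0.5}, {"linear": [0.9, -6.2, 4.1], "dr": [0, 0, 1.5], "hand": 0.5}, {"linear": [0.9, -6.2, 4.1], "dr": [0, 0, 1.5], "hand": 0.5}, {"linear": [0.9, -6.2, 4.1], "dr": [0, 0, 1.5], "hand": 0.5}, {"linear": [0.9, -6.2, 4.1], "dr": [0, 0, 1.5], "hand": 0.5}])

```text
clock: 14.9
tcp_pos: [608.9, 107.5, 165.4]
ee_rot: [0.996, -0.084, 0.002, -0.0]
wrist_force: [0.6, 0.8, -0.8]
grip_width: 13.8
```

```bash
python3 go.py 608.9 107.5 115 -9.6;  python3 - <<'E'
from h import *
for n in("wrist",):
  c=r.camera(n); cv2.imwrite(f"pics/{n}9.png",c["image"][:,:,::-1]); 
E
```

```text
t 14.9 tcp [608.9 107.5 165.4] yaw -9.6 F [ 0.6  0.8 -0.8] w 13.8 q [ 0.24  0.57 -0.63  1.7   0.39  0.99 -2.27]
linear [-0.03, 0.0, 5.04] dr [-0.1, -0.3, -0.0]
```

View pics/wrist9.png

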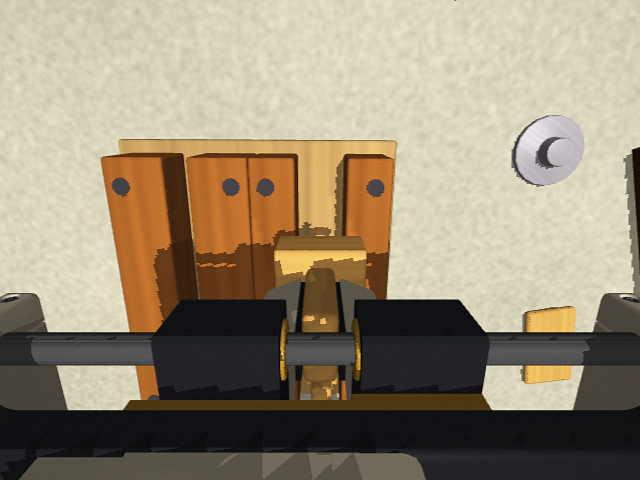

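>>> move_arm(moves=[{"linear": [0, 0, 1], "dr": [0, -0.3, 0], "hand": 0.5}, {"linear": [0, 0, 2], "dr": [0, -0.3, 0], "hand": 0.5}, {"linear": [0, 0, 3], "dr": [0, -0.3, 0], "hand": 0.5}, {"linear": [0, 0, 3.8], "dr": [0, -0.3, 0], "hand": 0.5}, {"linear": [0, 0, 4.4], "dr": [0, -0.3, 0], "hand": 0.5}, {"linear": [0, 0, 4.8], "dr": [0, -0.3, 0], "hand": 0.5}, {"linear": [0, 0, 5], "dr": [0, -0.3, 0], "hand": 0.5}, {"linear": [0, 0, 5], "dr": [0, -0.3, 0], "hand": 0.5}])

```text
clock: 15.95
tcp_pos: [609.1, 107.6, 115.3]
ee_rot: [0.996, -0.084, -0.0, -0.0]
wrist_force: [-0.9, -0.5, -1.1]
grip_width: 13.5
```

```bash
python3 go.py 608.9 107.5 110 -9.6
```

```text
t 15.95 tcp [609.1 107.6 115.3] yaw -9.6 F [-0.9 -0.5 -1.1] w 13.5 q [ 0.22  0.64 -0.59  1.73  0.43  0.91 -2.3 ]
linear [-0.02, 0.02, 0.53] dr [-0.0, 0.0, -0.0]
```

Lower in 1 mm steps to feel for contact.

>>> move_arm(moves=[{"linear": [0, 0, 0.1], "dr": [0, 0, 0], "hand": 0.5}, {"linear": [0, 0, 0.1], "dr": [0, 0, 0], "hand": 0.5}, {"linear": [0, 0, 0.2], "dr": [0, 0, 0], "hand": 0.5}, {"linear": [0, 0, 0.2], "dr": [0, 0, 0], "hand": 0.5}, {"linear": [0, 0, 0.3], "dr": [0, 0, 0], "hand": 0.5}, {"linear": [0, 0, 0.3], "dr": [0, 0, 0], "hand": 0.5}, {"linear": [0, 0, 0.3], "dr": [0, 0, 0], "hand": 0.5}, {"linear": [0, 0, 0.3], "dr": [0, 0, 0], "hand": 0.5}])

```text
clock: 16.95
tcp_pos: [609.2, 107.7, 112.4]
ee_rot: [0.996, -0.084, -0.0, -0.001]
wrist_force: [0.5, -0.2, -0.7]
grip_width: 14.2
```

```bash
python3 go.py 608.9 107.5 110 -9.6
```

```text
t 16.95 tcp [609.2 107.7 112.4] yaw -9.6 F [ 0.5 -0.2 -0.7] w 14.2 q [ 0.21  0.64 -0.59  1.73  0.44  0.91 -2.3 ]
linear [-0.02, 0.02, 0.24] dr [-0.1, 0.0, -0.0]
```

>>> move_arm(moves=[{"linear": [0, 0, 0.1], "dr": [0, 0, 0], "hand": 0.5}, {"linear": [0, 0, 0.1], "dr": [0, 0, 0], "hand": 0.5}, {"linear": [0, 0, 0.2], "dr": [0, 0, 0], "hand": 0.5}, {"linear": [0, 0, 0.2], "dr": [0, 0, 0], "hand": 0.5}, {"linear": [0, 0, 0.25], "dr": [0, 0, 0], "hand": 0.5}, {"linear": [0, 0, 0.25], "dr": [0, 0, 0], "hand": 0.5}, {"linear": [0, 0, 0.25], "dr": [0, 0, 0], "hand": 0.5}, {"linear": [0, 0, 0.25], "dr": [0, 0, 0], "hand": 0.5}])

```text
clock: 17.95
tcp_pos: [609.1, 107.7, 109.9]
ee_rot: [0.996, -0.084, -0.0, -0.001]
wrist_force: [0.3, 0.4, -1.4]
grip_width: 14.0
```

```bash
python3 go.py 608.9 107.5 108 -9.6;  python3 - <<'E'
from h import *
for n in("side",):
  c=r.camera(n); im=c["image"][:,:,::-1]; crop("pics/s10.png",im,190,70,180,140,4.2)
E
```

```text
t 17.95 tcp [609.1 107.7 109.9] yaw -9.6 F [ 0.3  0.4 -1.4] w 14.0 q [ 0.21  0.65 -0.59  1.73  0.44  0.9  -2.3 ]
linear [-0.02, 0.02, 0.19] dr [-0.1, 0.0, -0.0]
```

View pics/s10.png

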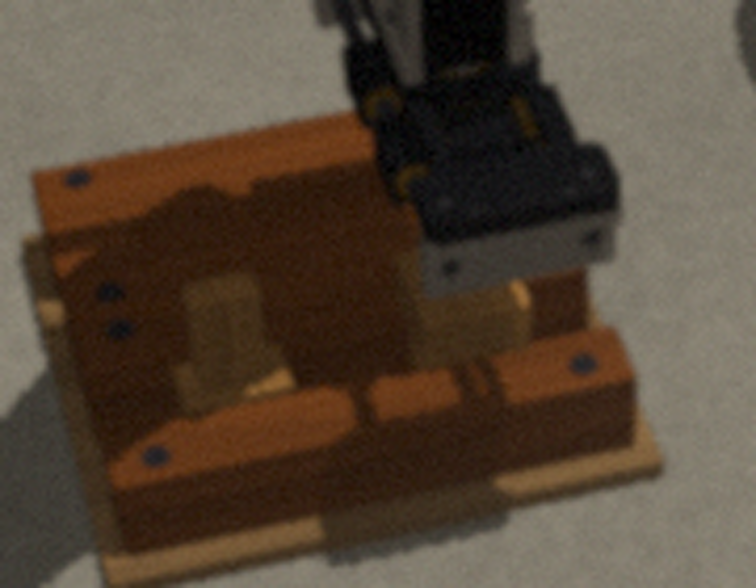

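>>> move_arm(moves=[{"linear": [0, 0, 0.1], "dr": [0, 0, 0], "hand": 0.5}, {"linear": [0, 0, 0.1], "dr": [0, 0, 0], "hand": 0.5}, {"linear": [0, 0, 0.2], "dr": [0, 0, 0], "hand": 0.5}, {"linear": [0, 0, 0.2], "dr": [0, 0, 0], "hand": 0.5}, {"linear": [0, 0, 0.25], "dr": [0, 0, 0], "hand": 0.5}, {"linear": [0, 0, 0.25], "dr": [0, 0, 0], "hand": 0.5}, {"linear": [0, 0, 0.25], "dr": [0, 0, 0], "hand": 0.5}, {"linear": [0, 0, 0.25], "dr": [0, 0, 0], "hand": 0.5}])

```text
clock: 19.0
tcp_pos: [609.2, 107.7, 109.7]
ee_rot: [0.996, -0.084, 0.0, 0.0]
wrist_force: [-6.2, -1.7, 16.0]
grip_width: 14.2
```

```bash
python3 go.py 608.9 107.5 108 -9.6
```

```text
t 19.0 tcp [609.2 107.7 109.7] yaw -9.6 F [-6.2 -1.7 16. ] w 14.2 q [ 0.21  0.65 -0.59  1.73  0.44  0.9  -2.3 ]
linear [-0.03, 0.03, 0.17] dr [0.0, -0.0, -0.0]
```

>>> move_arm(moves=[{"linear": [0, 0, 0], "dr": [0, 0, 0], "hand": 0.5}, {"linear": [0, 0, 0], "dr": [0, 0, 0], "hand": 0.5}, {"linear": [0, 0, 0], "dr": [0, 0, 0], "hand": 2}, {"linear": [0, 0, 0], "dr": [0, 0, 0], "hand": 3}, {"linear": [0, 0, 0], "dr": [0, 0, 0], "hand": 5}, {"linear": [0, 0, 0], "dr": [0, 0, 0], "hand": 7}, {"linear": [0, 0, 0], "dr": [0, 0, 0], "hand": 8}, {"linear": [0, 0, -1], "dr": [0, 0, 0], "hand": 9}])

```text
clock: 20.0
tcp_pos: [608.5, 107.5, 119.3]
ee_rot: [0.996, -0.084, -0.001, 0.0]
wrist_force: [-0.4, 0.0, -0.0]
grip_width: 65.6
```

>>> move_arm(moves=[{"linear": [0, 0, -1], "dr": [0, 0, 0], "hand": 9}, {"linear": [0, 0, -3], "dr": [0, 0, 0], "hand": 9}, {"linear": [0, 0, -6], "dr": [0, 0, 0], "hand": 9}, {"linear": [0, 0, -10], "dr": [0, 0, 0], "hand": 9}, {"linear": [-1, 3, -14], "dr": [0, 0, 0], "hand": 9}, {"linear": [-3, 8, -14], "dr": [0, 0, 0], "hand": 9}, {"linear": [-5, 13, -14], "dr": [0, 0, 0], "hand": 9}, {"linear": [-7, 18, -14], "dr": [0, 0, 0], "hand": 9}])

```text
clock: 21.0
tcp_pos: [509.0, -59.3, 261.1]
ee_rot: [0.996, -0.084, 0.0, 0.001]
wrist_force: [0.2, -1.3, 0.4]
grip_width: 90.0
```

```bash
python3 go.py 608.9 107.5 108 -9.6;  python3 - <<'E'
from h import *
from fitg import model
for n,b in(("side",(190,70,180,140)),("top",(90,120,160,160)),("wrist",None)):
  c=r.camera(n); im=c["image"][:,:,::-1].copy()
  if b:
    x,y,w,h=b; k=3.7
    im=cv2.resize(im[y:y+h,x:x+w],None,fx=k,fy=k,interpolation=cv2.INTER_CUBIC)
    for p,w in(((510.2,123.8,np.radians(-9.6),106),26),((608.9,107.5,np.radians(-9.6),132),46)):
      q=(proj(c,model(p,w))-[x,y]+.5)*k
      for a in(q[:4],q[4:]): cv2.polylines(im,[np.round(a).astype(int)],True,(0,255,0),1)
  cv2.imwrite(f"pics/{n}11.png",im)
E
```

```text
t 21.0 tcp [509.  -59.3 261.1] yaw -9.6 F [ 0.2 -1.3  0.4] w 90.0 q [ 0.64  0.27 -0.68  1.87  0.19  1.07 -1.85]
linear [7.05, -18.14, 15.29] dr [0.1, -0.0, -0.0]
```

View pics/side11.png

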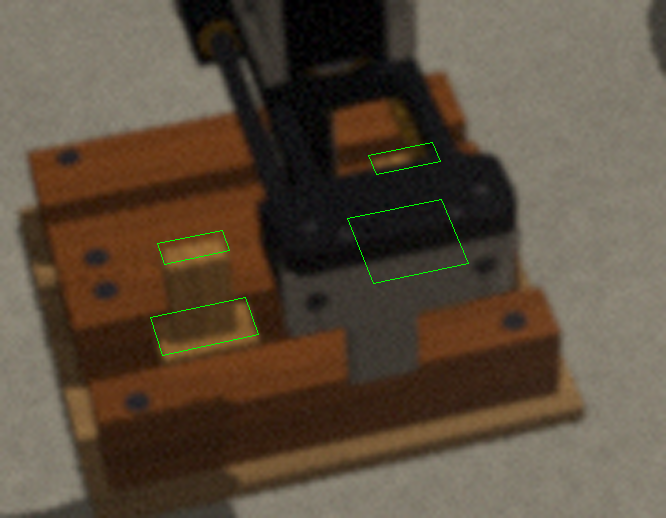

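View pics/top11.png

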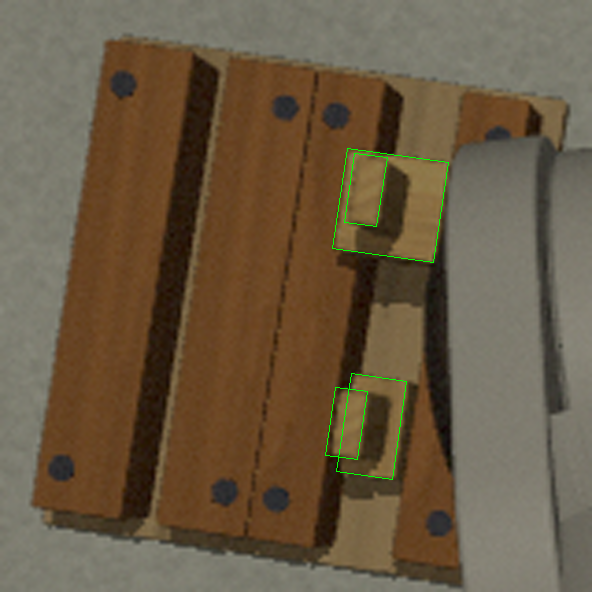

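View pics/wrist11.png

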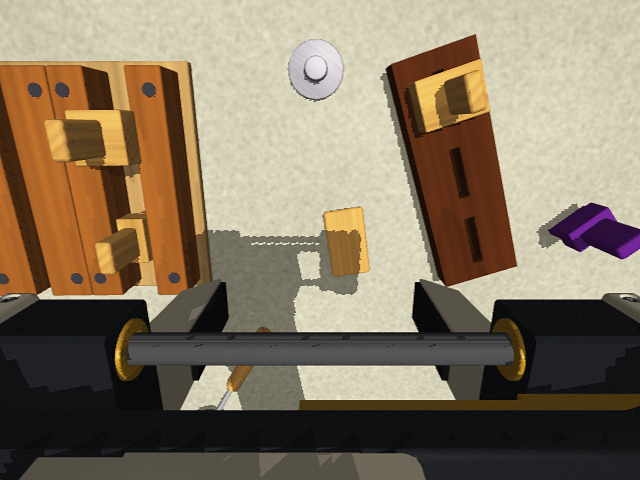

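```bash
python3 -c "
from bench import r
print(r.hand_in(), r.get_obs()['clock'])"
```

```text
the job is handed in; nothing more can be done
the job is handed in; nothing more can be done
```

The job is handed in, at about 21 s of the 62 s allowed; hand-in gives no verdict. The thinnest gauge (26 mm) is fully home in the slot nearer the rack. The middle gauge (46 mm) binds and is left standing there, so it is the answer.

- **Thinnest gauge:** it went down with no contact force and dropped home at about x = −50 mm. The side picture matched its outline drawn at the home height.
- **Middle gauge:** its shoulders met the rails about where binding was expected, with 16 N upward on the tool. I released it at about x = +50 mm. The top picture matched its outline drawn at the binding height, upright and in line with the slot.
- **Thickest gauge and purple look-alike:** neither was touched, and the last wrist picture showed the thickest still in the rack. The gripper is clear of everything.
- **Slot width:** the camera views put it at about 35 to 36 mm, which agrees with the trial.
- **Disagreements:** the side and top cameras differed by about 3 to 4 mm on where the slot lies, so I lined up the gauges by the wrist camera. In the last side picture the gripper hid most of the middle gauge, so its height rests on the top picture and the felt contact.

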